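# Unlock the mudroom lockbox

### The arm

A 6-joint arm with a two-finger parallel gripper is mounted at the origin on the work surface. World frame = base frame: x ahead of the robot, y to its left, z up, the work surface at z = 0. Lengths are in m, angles in rad, forces in N, time in s.
With the tool pointing down it reaches from about 0.35 to 0.975 m from the base axis. Payload 4.9 kg.
Tool frame: the origin (TCP) lies at the very end of the fingers, on their centre line; the grasp point (between the pads) lies 19 mm behind it; z points along the fingers, y is the line along which they close (so a half turn about z gives the same grasp; the last joint's range is limited). The gripper opens to 85 mm and grips with 20 to 120 N. Pads are 22 mm wide; open, the fingers measure 114 mm over their backs; the gripper's body (76 mm by 85 mm) begins 54 mm behind the grasp point. The pads swing forward as they close: fully open they stand 13 mm farther back than shut.
Start: joints at [-1.33, 0.053, 1.613, -0, 1.476, -0.119], TCP at [0.22, -0.585, 0.231] pointing down, gripper open.
Joint ranges: [-3.01, 3.01], [-1.01, 2.22], [0.06, 2.58], [-1.02, 4.17], [0.09, 2.62], [-3.14, 3.14]. Speed limits (rad/s): [2.57, 2.57, 3.14, 3.14, 3.14, 3.14].

### API

Orientations are given as a unit quaternion [w, x, y, z].
In Python, from plant import state, optics, ticket, nets gives the robot as it stands. The module is installed in compiled form; this text tells all that it offers.
- The arm moves only by the shell command python3 -m inch 'ROWS' [OPENING]. ROWS is JSON, a list of rows, each an object of numbers: "dx", "dy", "dz": the shift along the tool's x, y, z as a fraction of full scale; "rx", "ry", "rz": the turn, a rotation vector about the tool's x, y, z as a fraction of full scale. In form: [{"dx": .., "dy": .., "dz": .., "rx": .., "ry": .., "rz": ..}, ...]. A call has 1 to 5 rows; each row is the pose to reach, as a shift and turn from the pose commanded when the call began, along the tool's axes at that moment; what a row does not reach only later rows make up. Full scale, the value 1, is 0.8 m for a shift and 1.5 rad for a turn. A row lasts 1/10 s, in which the tool goes at most 50 mm and 8.59 degrees, less where a joint would pass 70% of its speed; a pose out of reach is approached as far as the arm can. A call with a number of a shift or a turn outside -1 to 1 is refused whole. A call with a gripper value outside its range is refused whole. OPENING is the opening, from -1 (shut) to 1 (fully open), set as the call begins (- or left out, the last holds). The fingers move at their own pace and stop on an object; the grip force is fixed at half the most. Time passes only in rows, so rows that repeat a pose let the fingers close. It gives the time, the measured TCP pose, the force, the opening and the grip force at its end, in the units of the state.
- state(): the state, without advancing time (a new reading comes with each control period).
- optics.grab_frame(name): name is "scene" or "top" or "wrist"; returns the picture (384x512x3 uint8, red, green, blue); there is no depth.
- optics.camera_info(name): a dict with "fx", "fy", "cx", "cy" (pixels), "R" (3x3) and "t" (3): a world point X has camera coordinates R X + t. Camera axes: x right, y down, z forward; pixel columns grow to the right and rows downward; lengths in m; the calibration is good to about 2 mm. The wrist camera is an equidistant fisheye: a pixel r from the principal point sees the ray r / f radians off the axis. A picture is of the moment at which its call begins: read the wrist's pose just before it. camera_info takes no time and is no camera call; for the wrist camera it gives the pose at the moment of the call.
- ticket.job_done(): hands the job in; it is judged then, once.
Trained networks look in the newest picture that a camera, given by its name, has taken for a name from the list of things; names that differ only in an ending like _2 or _b are one class to them, and where a whole thing is asked for, a point or a joint stands for the part that bears it (a point fixed in the world has none). Each returns a list of dicts, best first, with "confidence" (0 to 1); they miss things now and then, are a little off and sometimes report something else, mostly with a low value. They report only what shows in the picture. A call takes as long as a camera call. They do not tell look-alikes from the thing itself.
- nets.boxes_of(camera, name): "bbox" ([centre column, centre row, width, height] in pixels, round what is visible of it).
- nets.outline_of(camera, name): "pixels" (384x512 bool, what is visible of it) and "bbox" ([centre column, centre row, width, height] in pixels, round what is visible of it).
The state is a dict: "time": time; "joint_pos": joint angles; "joint_vel": joint speeds; "joint_efforts": joint torques, N m; "tool_pos": TCP position; "tool_rot": TCP orientation; "contact_force": force on the tool from outside, world axes, zero at the start; "ft_torque": the same for the moment, N m; "gripper_width": opening from 0.0 (shut) to 1.0 (fully open); "grasp_force": force on a finger pad.
Only numpy, scipy, OpenCV 4.12 (cv2) and the standard library are available. Lean on these libraries where they do the work, as an engineer would, in place of code of your own. Each camera call takes 0.05 s, during which the arm holds its last target. There are 200 camera calls.

### The job

Lift the blue-headed key straight up out of its wooden block, push its blade fully home into the slot of the brass lock on the wooden box's lid, and then turn it clockwise (seen from above) until it stops, to draw the hidden bolt. Let go and leave the key standing fully home in the lock; leave the orange-headed key in its own block.

Things in the scene. Friction and masses are not known exactly. Their poses are not given: they have to be found in the camera images.
- key: BLUE-headed key upright in a fixed pine block 45 mm high. Origin: centre of underside of its shoulder disc (d 40, 4 thick), resting on the block. z up, x along width, y thickness (half-turn symmetric). Above origin: neck d 12 to 12 mm, head 50 (x) x 14 (y) from 12 to 54 mm; pinch across y 30-35 mm up. Below: blade 24 x 8 (x, y) to 22 mm, tip 17 x 5 to 30 mm. About 70 g.
- keyhole (a point): Slot mouth's centre, on top of the d 60 mm brass barrel, 5 mm above the lid of a fixed wooden box 180 x 200 x 85. z up, x along slot: 32 (x) x 15 (y), 36 deep, mouth bevelled 3. Key is home when its origin is here (shoulder on barrel). Barrel turns about z, clockwise from above, 60 deg to its stop, light friction (0.06 N m), stays put; with slot play the key must turn 75-80 deg.
- bolt (a joint): How far the hidden bolt under the lid is drawn, in m: 0 locked, 0.018 fully drawn. Geared to the barrel: 0.018 for its full 60 degrees.
- spare: The other key, same shape and size but with an ORANGE head, standing in a like pine block; origin and axes as for the blue key. It is to be left alone.
Mind the look-alikes: they are no part of the job. What is shaped like the key but pink or turquoise is not meant.

How it is judged:
On the way, in this order (a step that is already met when the one before it is completed fails the run):
1. the blue key is fully home in the lock, which is not yet turned (z of key in the frame of keyhole below 0.006 m and horizontal distance between key and keyhole below 0.012 m and angle between key's own z axis and vertical below 0.2 rad and value of joint bolt below 0.005 m), for 0.1 s.
2. the key, still home, has been turned and the bolt is drawn (value of joint bolt above 0.013 m and z of key in the frame of keyhole below 0.01 m and horizontal distance between key and keyhole below 0.012 m), for 0.1 s.
At the end, for the whole second after the job is handed in: The bolt is drawn at least 13 mm, the blue key stands released and at rest in the lock, shoulder within 6 mm of the barrel's top, within 12 mm of the slot's centre and 11 degrees of upright, and the orange key is within 20 mm of its start (value of joint bolt above 0.013 m and z of key in the frame of keyhole below 0.006 m and horizontal distance between key and keyhole below 0.012 m and angle between key's own z axis and vertical below 0.2 rad and linear speed of key below 0.02 m/s and distance of spare from where it was at the start of the episode below 0.02 m); the robot touches nothing.
It fails at once if the orange key is moved from its place (distance of spare from where it was at the start of the episode above 0.02 m).
It also fails if it takes over 45 s, if anything falls off the work surface, if the arm or the gripper's body presses on something with over 40 N, if the wrist force passes 120 N, or if a joint passes its speed limit or range.

## Working session

There is one attempt and no reset: what is moved stays moved. The work goes in short steps, Python scripts to look and compute and a shell command to move; the robot and the scene stay as the last step left them, time stands still between calls to the robot, and variables do not carry over. Pictures are saved under pics/ and viewed, at most 10 in all, crops included, and the job is handed in when it is done.

```bash
mkdir -p pics; python3 - <<'E'
from plant import state, optics, nets
import cv2, numpy as np
s=state(); print(s['time'],s['tool_pos'],s['tool_rot'],s['gripper_width'])
ims=[]
for c in ('scene','top'):
    im=optics.grab_frame(c); cv2.imwrite(f'pics/{c}0.png',im[:,:,::-1])
    i=optics.camera_info(c); print(c,i['fx'],i['cx'],i['cy'],np.round(-np.array(i['R']).T@i['t'],3),np.round(i['R'],2).tolist())
    for n in ('key','spare','keyhole','bolt'):
        print(n,[(round(d['confidence'],2),np.round(d['bbox']).tolist()) for d in nets.boxes_of(c,n)])
E
```

```text
0.0 [ 0.21991805 -0.58435665  0.23004796] [-1.04499535e-03  9.83861242e-01  1.78930038e-01 -7.20972873e-05] 1.0017576168809628
scene 439.75851388868443 250.65219549801142 186.5318063807259 [ 1.066 -0.582  0.748] [[0.77, 0.64, 0.01], [0.4, -0.48, -0.78], [-0.49, 0.61, -0.62]]
key [(0.87, [216.0, 188.0, 20.0, 27.0]), (0.85, [282.0, 194.0, 19.0, 31.0]), (0.79, [269.0, 158.0, 15.0, 30.0]), (0.57, [252.0, 166.0, 24.0, 26.0])]
spare [(0.84, [286.0, 138.0, 13.0, 20.0])]
keyhole [(0.72, [202.0, 253.0, 30.0, 16.0])]
bolt []
top 391.9277395255277 258.55697624573327 188.00468522312255 [0.362 0.064 0.928] [[-0.02, -1.0, -0.0], [-0.98, 0.02, -0.21], [0.21, -0.0, -0.98]]
key [(0.79, [228.0, 219.0, 18.0, 24.0]), (0.72, [227.0, 176.0, 18.0, 26.0]), (0.61, [270.0, 231.0, 19.0, 25.0]), (0.61, [185.0, 228.0, 26.0, 17.0])]
spare [(0.62, [146.0, 225.0, 21.0, 24.0])]
keyhole [(0.8, [364.0, 159.0, 27.0, 26.0])]
bolt []
```

View pics/scene0.png

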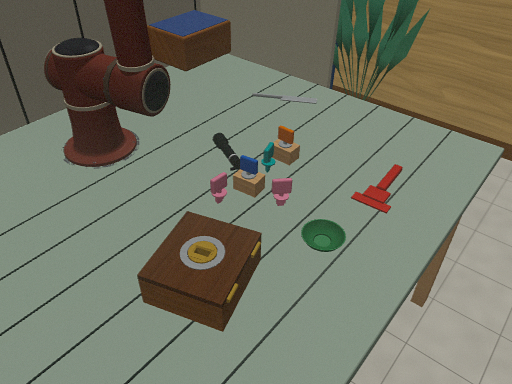

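View pics/top0.png

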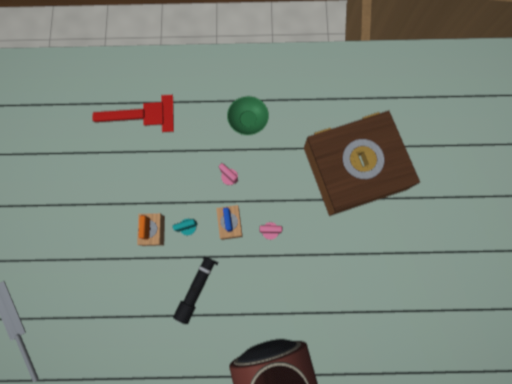

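Blue key: scene (249,165), top (228,219). It could be confused with pink at scene (219,188)/(282,194), turquoise at (269,158) and orange at (286,138). By the description I choose the blue one in the pine block. The lock is at scene (202,253), top (364,159). Next I fit the poses.

```bash
cat > h.py <<'E'
import numpy as np, cv2
from scipy.optimize import minimize
def proj(X,i,fish=False):
    p=np.atleast_2d(X)@np.array(i['R']).T+np.array(i['t'])
    if fish:
        r=np.hypot(p[:,0],p[:,1]); k=np.arctan2(r,p[:,2])/np.maximum(r,1e-9)
        return np.c_[i['fx']*p[:,0]*k+i['cx'], i['fy']*p[:,1]*k+i['cy']]
    return np.c_[i['fx']*p[:,0]/p[:,2]+i['cx'], i['fy']*p[:,1]/p[:,2]+i['cy']]
def ray(uv,i,z,fish=False):
    d=np.array([(uv[0]-i['cx'])/i['fx'],(uv[1]-i['cy'])/i['fy'],1.])
    if fish:
        r=np.hypot(d[0],d[1]); d=np.array([d[0]/r*np.sin(r),d[1]/r*np.sin(r),np.cos(r)]) if r>1e-9 else d
    R=np.array(i['R']); c=-R.T@np.array(i['t']); w=R.T@d
    return c+w*(z-c[2])/w[2]
def box(x,y,a,z0,z1,L,W):
    c,s=np.cos(a),np.sin(a)
    return np.array([[x+c*u-s*v,y+s*u+c*v,z] for z in(z0,z1) for u in(-L/2,L/2) for v in(-W/2,W/2)])
def soft(P,n=4):   # antialiased hull mask
    h=cv2.convexHull(np.round(P*16).astype(np.int32)); m=np.zeros((384,512),np.uint8)
    cv2.fillConvexPoly(m,h,255,cv2.LINE_AA,4); return m/255.
def fit(masks,infos,x0,z0,z1,L,W,fish):
    def cost(p):
        return sum(np.abs(soft(proj(box(*p,z0,z1,L,W),i,f))-m).sum()/m.sum() for m,i,f in zip(masks,infos,fish))
    best=None
    for a in np.radians(np.arange(0,180,20)):
        r=minimize(cost,[*x0,a],method='Nelder-Mead',options=dict(initial_simplex=[[*x0,a],[x0[0]+.01,x0[1],a],[x0[0],x0[1]+.01,a],[*x0,a+.3]],xatol=1e-5))
        if best is None or r.fun<best.fun: best=r
    return best
def blue(im):
    h=cv2.cvtColor(im,cv2.COLOR_RGB2HSV); return ((h[...,0]>105)&(h[...,0]<130)&(h[...,1]>120)&(h[...,2]>40)).astype(np.uint8)
def near(m,uv,r=25):
    k=np.zeros_like(m); cv2.circle(k,tuple(int(v) for v in uv),r,1,-1); return m*k
E
python3 - <<'E'
from h import *
from plant import optics
M=[];I=[];ims=[]
for c,uv in(('scene',(249,165)),('top',(228,219))):
    im=cv2.imread(f'pics/{c}0.png')[:,:,::-1].copy(); m=near(blue(im),uv); print(c,m.sum()); M.append(m.astype(float)); I.append(optics.camera_info(c))
    u,v=uv; ims.append(cv2.resize(im[v-30:v+30,u-35:u+35],None,fx=5,fy=5,interpolation=cv2.INTER_CUBIC))
    k=(202,253) if c=='scene' else (364,159); u,v=k
    ims.append(cv2.resize(im[v-30:v+30,u-35:u+35],None,fx=5,fy=5,interpolation=cv2.INTER_CUBIC))
    print('hole',ray(k,I[-1],.09))
x0=ray((228,216),I[1],.08)[:2]
for sel in([0],[1],[0,1]):
    r=fit([M[j] for j in sel],[I[j] for j in sel],x0,.057,.099,.05,.014,[0,0]); print(r.x,np.degrees(r.x[2]),r.fun)
cv2.imwrite('pics/crop.png',np.vstack([np.hstack(ims[:2]),np.hstack(ims[2:])])[:,:,::-1])
E
```

```text
scene 251
hole [ 0.61030977 -0.1722372   0.09      ]
top 134
hole [ 0.60350204 -0.17169959  0.09      ]
[ 0.47473162  0.13579171 -0.19992008] -11.454576668657918 0.3017576751816265
[0.47677781 0.13295654 0.309801  ] 17.750289829673466 0.6932982148083113
[0.47602026 0.13322551 0.28413863] 16.27994439867238 1.164817230929953
```

View pics/crop.png

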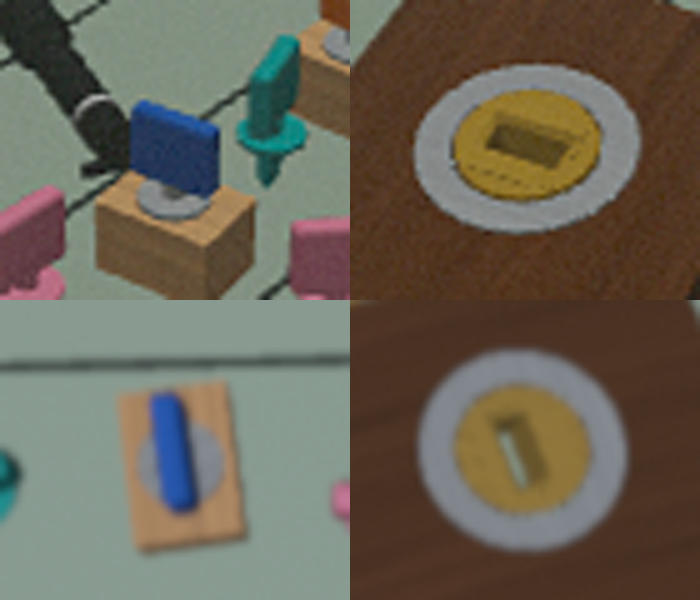

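The crop confirms it: a blue head in a pine block. It also shows the slot, dark with its bevel, at about (364,159) in top. I'll fly above the key and look with the wrist camera.

```bash
R='x'
python3 -m inch '[{"dx":0.154,"dy":-0.182,"dz":-0.02},{"dx":0.154,"dy":-0.182,"dz":-0.02},{"dx":0.154,"dy":-0.182,"dz":-0.02},{"dx":0.154,"dy":-0.182,"dz":-0.02},{"dx":0.154,"dy":-0.182,"dz":-0.02}]' 0.3
python3 -m inch '[{"dx":0.154,"dy":-0.182},{"dx":0.154,"dy":-0.182},{"dx":0.154,"dy":-0.182},{"dx":0.154,"dy":-0.182},{"dx":0.154,"dy":-0.182}]'
python3 -m inch '[{"dx":0.154,"dy":-0.182},{"dx":0.154,"dy":-0.182},{"dx":0.154,"dy":-0.182},{"dx":0.154,"dy":-0.182},{"dx":0.154,"dy":-0.182}]'
python3 -m inch '[{"dx":0.154,"dy":-0.182,"rz":0.158},{"dx":0.154,"dy":-0.182,"rz":0.158},{"dx":0.154,"dy":-0.182,"rz":0.158},{"dx":0.154,"dy":-0.182,"rz":0.158},{"dx":0.154,"dy":-0.182,"rz":0.158}]'
python3 - <<'E'
from h import *
from plant import optics,state
s=state(); i=optics.camera_info('wrist'); im=optics.grab_frame('wrist'); cv2.imwrite('pics/w1.png',im[:,:,::-1])
np.save('w1.npy',dict(i),allow_pickle=True)
print(s['time'],s['tool_pos'],s['tool_rot']); 
print('predicted key centre px',proj([.4755,.1335,.099],i,1),'cam',-np.array(i['R']).T@i['t'],i['fx'],i['cx'],i['cy'])
for c,uv in(('scene',(249,165)),('top',(228,219))):
    g=cv2.imread(f'pics/{c}0.png')[:,:,::-1].copy(); m=near(blue(g),uv); ii=optics.camera_info(c)
    n,l,st,ce=cv2.connectedComponentsWithStats(m); print(c,st.tolist(),ce.tolist())
    for a in(0,7,14):
        P=proj(box(.4755,.1335,np.radians(a),.057,.099,.05,.014),ii); print(a,P.min(0),P.max(0),soft(P).sum())
E
```

```text
0.5 [ 0.22004576 -0.58494306  0.23127413] [-4.15146280e-05  9.83860999e-01  1.78934438e-01  6.42429934e-06]
predicted key centre px [[-58.32988761 -72.92768983]] cam [ 0.28709147 -0.55834394  0.37366113] 297.3186396354542 258.0376065702947 188.7298433299569
scene [[0, 0, 512, 384, 196357], [240, 155, 18, 19, 251]] [[255.50910331691765, 191.53496946887557], [248.3784860557769, 164.14342629482073]]
0 [238.80567617 153.14328987] [257.23734645 175.97318421] 349.0823529411765
7 [238.35329672 153.56132911] [257.65619157 175.52275981] 358.10980392156864
14 [238.04175962 154.04436775] [257.9282405  175.00555961] 366.32156862745103
top [[0, 0, 512, 384, 196474], [224, 208, 8, 23, 134]] [[255.51929517391613, 191.48112727383776], [227.2089552238806, 219.17164179104478]]
0 [223.06637833 206.83775104] [231.12852276 232.29969724] 243.58039215686273
7 [221.66852433 206.55940514] [232.47456915 232.57241666] 237.27450980392157
14 [220.33937835 206.45799474] [233.7518388  232.67204323] 230.6313725490196validation failed for argument at $[0]...
validation failed for argument at $[0]...
validation failed for argument at $[0]...
validation failed for argument at $[0]...
```

View pics/w1.png

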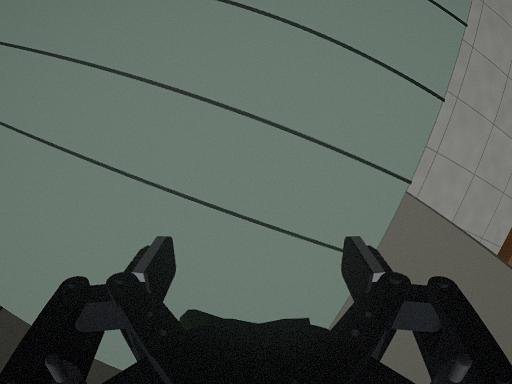

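The picture still shows the start pose: table and fingers only. The rows were refused because they need all six numbers, so I'll repeat with full rows.

```bash
python3 -m inch '[{"dx":0.154,"dy":-0.182,"dz":-0.02,"rx":0,"ry":0,"rz":0},{"dx":0.154,"dy":-0.182,"dz":-0.02,"rx":0,"ry":0,"rz":0},{"dx":0.154,"dy":-0.182,"dz":-0.02,"rx":0,"ry":0,"rz":0},{"dx":0.154,"dy":-0.182,"dz":-0.02,"rx":0,"ry":0,"rz":0}]' 0.3
```

```text
time: 0.95
tool_pos: [0.2846, -0.4033, 0.2475]
tool_rot: [0.0, 0.984, 0.179, 0.0]
contact_force: [0.4, 0.1, 0.4]
gripper_width: 0.652
grasp_force: 0.0
```

```bash
python3 -m inch '[{"dx":0.154,"dy":-0.182,"dz":0,"rx":0,"ry":0,"rz":0},{"dx":0.154,"dy":-0.182,"dz":0,"rx":0,"ry":0,"rz":0},{"dx":0.154,"dy":-0.182,"dz":0,"rx":0,"ry":0,"rz":0},{"dx":0.154,"dy":-0.182,"dz":0,"rx":0,"ry":0,"rz":0}]' >/dev/null
python3 -m inch '[{"dx":0.154,"dy":-0.182,"dz":0,"rx":0,"ry":0,"rz":0},{"dx":0.154,"dy":-0.182,"dz":0,"rx":0,"ry":0,"rz":0},{"dx":0.154,"dy":-0.182,"dz":0,"rx":0,"ry":0,"rz":0},{"dx":0.154,"dy":-0.182,"dz":0,"rx":0,"ry":0,"rz":0}]' >/dev/null
python3 -m inch '[{"dx":0.1,"dy":-0.182,"dz":0,"rx":0,"ry":0,"rz":0.158},{"dx":0.1,"dy":-0.182,"dz":0,"rx":0,"ry":0,"rz":0.158},{"dx":0.1,"dy":-0.182,"dz":0,"rx":0,"ry":0,"rz":0.158},{"dx":0.1,"dy":-0.182,"dz":0,"rx":0,"ry":0,"rz":0.158},{"dx":0.1,"dy":-0.182,"dz":0,"rx":0,"ry":0,"rz":0.158}]'
python3 - <<'E'
from h import *
from plant import optics,state
s=state(); i=optics.camera_info('wrist'); im=optics.grab_frame('wrist'); cv2.imwrite('pics/w1.png',im[:,:,::-1])
np.save('w1.npy',dict(i),allow_pickle=True)
uv=proj([.4755,.1335,.099],i,1)[0]
print('predicted px',uv,'cam',-np.array(i['R']).T@i['t']); m=near(blue(im),uv,70); print(m.sum())
for z0 in(0,):
    r=fit([m.astype(float)],[i],[.4755,.1335],.057,.099,.05,.014,[1]); print(r.x,np.degrees(r.x[2]),r.fun)
P=proj(box(*r.x,.057,.099,.05,.014),i,1)
cv2.polylines(im,[cv2.convexHull(P.astype(np.int32))],True,(255,255,0),1); cv2.imwrite('pics/w1f.png',im[:,:,::-1])
E
```

```text
time: 2.25
tool_pos: [0.4356, 0.1214, 0.2474]
tool_rot: [-0.0, 0.998, 0.064, -0.0]
contact_force: [0.1, -0.3, 0.4]
gripper_width: 0.65
grasp_force: 0.0
predicted px [252.49385161 134.985272  ] cam [0.50670684 0.13183171 0.38982693]
638
[0.47690595 0.13642653 0.09063859] 5.1932088754916155 0.2866248693834901
```

View pics/w1f.png

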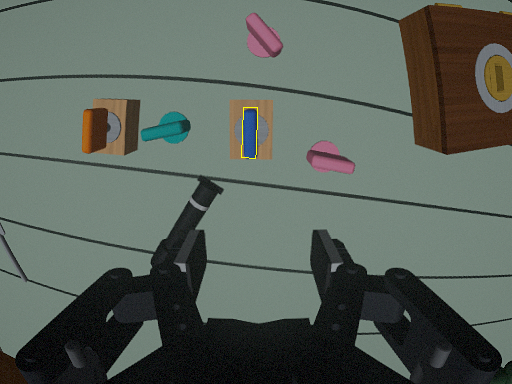

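The wrist view shows the blue key at (250,132) with the fit outline on it. Turquoise is at (165,130), pink at (330,157) and the lock at (498,75). The three cameras agree to about 3 mm, so I'll use (.4765,.1355) and yaw 5.5°. I'll align, then go down.

```bash
python3 -m inch '[{"dx":0.053,"dy":-0.011,"dz":0,"rx":0,"ry":0,"rz":0.021},{"dx":0.053,"dy":-0.011,"dz":0.06,"rx":0,"ry":0,"rz":0.021},{"dx":0.053,"dy":-0.011,"dz":0.12,"rx":0,"ry":0,"rz":0.021},{"dx":0.053,"dy":-0.011,"dz":0.17,"rx":0,"ry":0,"rz":0.021},{"dx":0.053,"dy":-0.011,"dz":0.17,"rx":0,"ry":0,"rz":0.021}]'
python3 - <<'E'
from h import *
from plant import optics,state
s=state(); print(s['joint_pos'])
i=optics.camera_info('wrist'); im=optics.grab_frame('wrist'); cv2.imwrite('pics/w2.png',im[:,:,::-1])
uv=proj([.4765,.1355,.099],i,1)[0]; m=near(blue(im),uv,90); print(uv,m.sum())
if m.sum()>300:
    r=fit([m.astype(float)],[i],[.4765,.1355],.057,.099,.05,.014,[1]); print(r.x,np.degrees(r.x[2]),r.fun)
t=np.array(s['tool_pos']); print(t, proj([t-[0,0,-.0]],i,1))
E
```

```text
time: 2.8
tool_pos: [0.4719, 0.1304, 0.1047]
tool_rot: [0.001, 0.999, 0.045, -0.007]
contact_force: [-0.2, -0.3, -0.9]
gripper_width: 0.646
grasp_force: 0.0
[ 1.17803361e-01 -1.52974401e-01  2.03021811e+00 -4.72719979e-04
  1.27757631e+00  1.59924609e+00]
[252.0272135  229.39551265] 2092
[0.47393378 0.13574183 3.26582006] 187.11770603849658 0.29530236568814905
[0.47188425 0.13043862 0.10471298] [[260.58774555 242.43903502]]
```

View pics/w2.png

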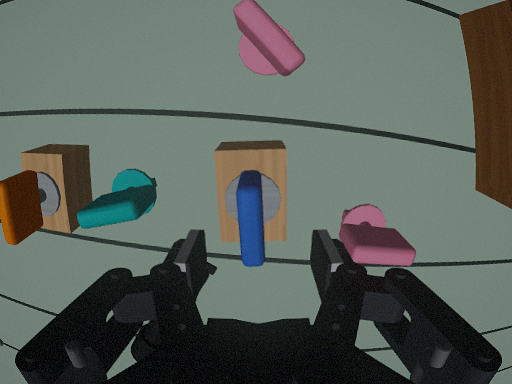

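Key head between the fingers at (250,235), well centred. Next: go down, settle and close.

```bash
python3 -m inch '[{"dx":0,"dy":0,"dz":0,"rx":0,"ry":0,"rz":0},{"dx":0,"dy":0,"dz":0.03,"rx":0,"ry":0,"rz":0},{"dx":0,"dy":0,"dz":0.066,"rx":0,"ry":0,"rz":0},{"dx":0,"dy":0,"dz":0.066,"rx":0,"ry":0,"rz":0},{"dx":0,"dy":0,"dz":0.066,"rx":0,"ry":0,"rz":0}]'
```

```text
time: 3.35
tool_pos: [0.4784, 0.1324, 0.061]
tool_rot: [-0.0, 0.999, 0.046, 0.002]
contact_force: [0.1, 0.3, 0.5]
gripper_width: 0.648
grasp_force: 0.0
```

```bash
python3 -m inch '[{"dx":-0.0015,"dy":-0.004,"dz":0.003,"rx":0,"ry":0,"rz":0},{"dx":-0.0015,"dy":-0.004,"dz":0.003,"rx":0,"ry":0,"rz":0},{"dx":-0.0015,"dy":-0.004,"dz":0.003,"rx":0,"ry":0,"rz":0}]'
python3 -m inch '[{"dx":0,"dy":0,"dz":0,"rx":0,"ry":0,"rz":0},{"dx":0,"dy":0,"dz":0,"rx":0,"ry":0,"rz":0},{"dx":0,"dy":0,"dz":0,"rx":0,"ry":0,"rz":0},{"dx":0,"dy":0,"dz":0,"rx":0,"ry":0,"rz":0},{"dx":0,"dy":0,"dz":0,"rx":0,"ry":0,"rz":0}]' -1
```

```text
time: 3.65
tool_pos: [0.4761, 0.1357, 0.0574]
tool_rot: [-0.0, 0.999, 0.046, 0.001]
contact_force: [0.6, -0.4, -0.1]
gripper_width: 0.649
grasp_force: 0.0
time: 4.15
tool_pos: [0.4756, 0.1354, 0.0563]
tool_rot: [-0.0, 0.999, 0.046, 0.0]
contact_force: [0.3, 0.2, 1.4]
gripper_width: 0.152
grasp_force: 58.4
```

Gripped (13 mm). Lifting straight up.

```bash
python3 -m inch '[{"dx":0,"dy":0,"dz":-0.03,"rx":0,"ry":0,"rz":0},{"dx":0,"dy":0,"dz":-0.07,"rx":0,"ry":0,"rz":0},{"dx":0,"dy":0,"dz":-0.12,"rx":0,"ry":0,"rz":0},{"dx":0,"dy":0,"dz":-0.17,"rx":0,"ry":0,"rz":0},{"dx":0,"dy":0,"dz":-0.17,"rx":0,"ry":0,"rz":0}]'
python3 - <<'E'
from h import *
from plant import optics,state
i=optics.camera_info('wrist'); s=state(); im=optics.grab_frame('wrist'); cv2.imwrite('pics/w3.png',im[:,:,::-1])
def slotfit(im,i,f,uv,rad):
    h=cv2.cvtColor(im,cv2.COLOR_RGB2HSV); m=((h[...,0]>17)&(h[...,0]<32)&(h[...,1]>130)&(h[...,2]>60)).astype(np.uint8); m=near(m,uv,rad)
    c=max(cv2.findContours(m,cv2.RETR_EXTERNAL,cv2.CHAIN_APPROX_NONE)[0],key=cv2.contourArea); print('area',cv2.contourArea(c))
    w=np.array([ray(p[0],i,.09,f)[:2] for p in c]); (cx,cy),(a,b),_=cv2.fitEllipse((w*1e4).astype(np.float32)); print('barrel',cx/1e4,cy/1e4,'d',a/1e4,b/1e4)
for c,uv in(('scene',(202,253)),('top',(364,159))):
    g=cv2.imread(f'pics/{c}0.png')[:,:,::-1].copy(); slotfit(g,optics.camera_info(c),0,uv,24)
print(s['tool_pos'],proj([.606,-.172,.09],i,1))
E
```

```text
time: 4.65
tool_pos: [0.4789, 0.1359, 0.199]
tool_rot: [-0.001, 0.999, 0.046, 0.006]
contact_force: [0.6, 1.3, -0.8]
gripper_width: 0.155
grasp_force: 59.1
area 464.5
barrel 0.607445703125 -0.169076123046875 d 0.056848272705078126 0.057303857421875
area 429.5
barrel 0.60513740234375 -0.1695139404296875 d 0.05237804565429687 0.05377386474609375
[0.47888847 0.13592744 0.19903944] [[530.67597307 107.22210012]]
```

```bash
python3 -m inch '[{"dx":0.016,"dy":0.05,"dz":0,"rx":0,"ry":0,"rz":0},{"dx":0.016,"dy":0.1,"dz":0,"rx":0,"ry":0,"rz":0},{"dx":0.016,"dy":0.15,"dz":0,"rx":0,"ry":0,"rz":0},{"dx":0.016,"dy":0.2,"dz":0,"rx":0,"ry":0,"rz":0},{"dx":0.016,"dy":0.23,"dz":0,"rx":0,"ry":0,"rz":0}]' >/dev/null
python3 -m inch '[{"dx":0.016,"dy":0.05,"dz":0,"rx":0,"ry":0,"rz":-0.05},{"dx":0.016,"dy":0.1,"dz":0,"rx":0,"ry":0,"rz":-0.1},{"dx":0.016,"dy":0.15,"dz":0,"rx":0,"ry":0,"rz":-0.148},{"dx":0.016,"dy":0.185,"dz":0,"rx":0,"ry":0,"rz":-0.148},{"dx":0.016,"dy":0.185,"dz":0,"rx":0,"ry":0,"rz":-0.148}]' >/dev/null
python3 -m inch '[{"dx":0,"dy":0,"dz":0,"rx":0,"ry":0,"rz":0},{"dx":0,"dy":0,"dz":0,"rx":0,"ry":0,"rz":0}]'
python3 - <<'E'
from h import *
from plant import optics,state,nets
i=optics.camera_info('wrist'); s=state(); im=optics.grab_frame('wrist'); cv2.imwrite('pics/w4.png',im[:,:,::-1])
print(s['tool_pos'],s['tool_rot'])
uv=proj([.6065,-.1693,.09],i,1)[0]; print(uv)
h=cv2.cvtColor(im,cv2.COLOR_RGB2HSV); m=((h[...,0]>17)&(h[...,0]<32)&(h[...,1]>130)&(h[...,2]>60)).astype(np.uint8); m=near(m,uv,70)
c=max(cv2.findContours(m,cv2.RETR_EXTERNAL,cv2.CHAIN_APPROX_NONE)[0],key=cv2.contourArea)
w=np.array([ray(p[0],i,.09,1)[:2] for p in c]); (cx,cy),(a,b),_=cv2.fitEllipse((w*1e4).astype(np.float32)); print('barrel',cx/1e4,cy/1e4,'d',a/1e4,b/1e4)
# rectified view of lid top: 0.25 mm/px, up = +x, left=+y
n=300; g=(np.arange(n)-n/2)*.00025
X=np.stack([np.repeat((cx/1e4-g)[:,None],n,1),np.repeat((cy/1e4-g)[None],n,0),np.full((n,n),.09)],-1).reshape(-1,3)
P=proj(X,i,1).astype(np.float32).reshape(n,n,2); r=cv2.remap(im,P[...,0],P[...,1],cv2.INTER_CUBIC)
cv2.line(r,(145,150),(155,150),(255,0,0),1);cv2.line(r,(150,145),(150,155),(255,0,0),1)
cv2.imwrite('pics/w4c.png',np.hstack([cv2.resize(im,(600,450)),np.vstack([cv2.resize(r,(200,200)),np.zeros((250,200,3),np.uint8)])])[:,:,::-1]) ; cv2.imwrite('pics/w4r.png',cv2.resize(r,(600,600))[:,:,::-1])
E
```

```text
time: 5.9
tool_pos: [0.5304, -0.1917, 0.1907]
tool_rot: [-0.001, 0.988, 0.156, -0.001]
contact_force: [-0.1, 0.1, -0.9]
gripper_width: 0.155
grasp_force: 59.2
[ 0.53041773 -0.19170268  0.19065615] [-8.99256068e-04  9.87700196e-01  1.56354280e-01 -9.23726449e-04]
[262.70120172  94.62006345]
barrel 0.6049119140625 -0.16672867431640626 d 0.0575078857421875 0.05762901611328125
```

View pics/w4c.png

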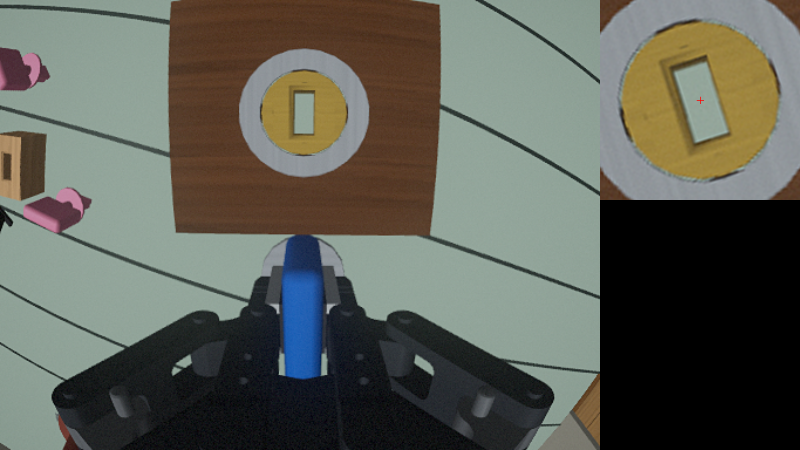

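View pics/w4r.png

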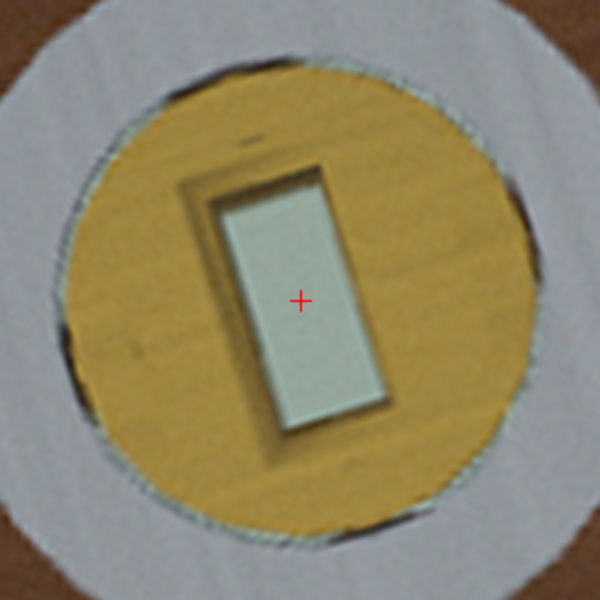

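In the wrist picture the lock is at (304,113) of the scaled view, with the blue key held square between the fingers at (303,300). The rectified view gives slot yaw ≈17°, centred on the barrel at about (.6055,-.168). The three cameras agree to within 3 mm. Moving above it.

```bash
python3 -m inch '[{"dx":0.05,"dy":0.001,"dz":0,"rx":0,"ry":0,"rz":0.01},{"dx":0.099,"dy":0.001,"dz":0,"rx":0,"ry":0,"rz":0.01},{"dx":0.099,"dy":0.001,"dz":0.03,"rx":0,"ry":0,"rz":0.01},{"dx":0.099,"dy":0.001,"dz":0.05,"rx":0,"ry":0,"rz":0.01},{"dx":0.099,"dy":0.001,"dz":0.05,"rx":0,"ry":0,"rz":0.01}]' >/dev/null
python3 -m inch '[{"dx":0,"dy":0,"dz":0,"rx":0,"ry":0,"rz":0},{"dx":0,"dy":0,"dz":0,"rx":0,"ry":0,"rz":0},{"dx":0,"dy":0,"dz":0,"rx":0,"ry":0,"rz":0}]'
python3 - <<'E'
from h import *
from plant import optics
ims=[]
for c,X in(('scene',[.606,-.168,.11]),('top',[.606,-.168,.1]),):
    i=optics.camera_info(c); u,v=proj(X,i)[0].astype(int); im=optics.grab_frame(c); ims.append(cv2.resize(im[v-40:v+40,u-40:u+40],(400,400),interpolation=cv2.INTER_CUBIC))
cv2.imwrite('pics/pre.png',np.hstack(ims)[:,:,::-1])
E
```

```text
time: 6.75
tool_pos: [0.607, -0.1696, 0.1536]
tool_rot: [0.001, 0.989, 0.148, 0.001]
contact_force: [-0.3, 0.9, -0.6]
gripper_width: 0.158
grasp_force: 59.2
```

View pics/pre.png

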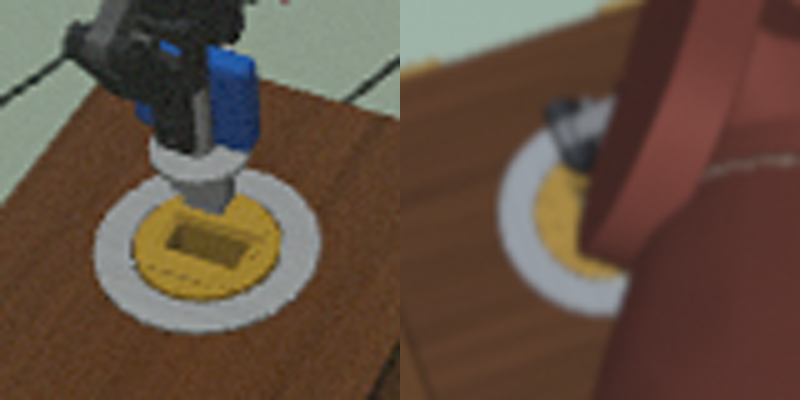

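The scene crop shows the blade tip (205,195 in the crop) poised above the slot (208,243). The top view is blocked by the arm. Going down gently.

```bash
python3 -m inch '[{"dx":-0.001,"dy":-0.002,"dz":0.01,"rx":0,"ry":0,"rz":0},{"dx":-0.001,"dy":-0.002,"dz":0.02,"rx":0,"ry":0,"rz":0},{"dx":-0.001,"dy":-0.002,"dz":0.03,"rx":0,"ry":0,"rz":0},{"dx":-0.001,"dy":-0.002,"dz":0.035,"rx":0,"ry":0,"rz":0},{"dx":-0.001,"dy":-0.002,"dz":0.035,"rx":0,"ry":0,"rz":0}]'
```

```text
time: 7.35
tool_pos: [0.6046, -0.1676, 0.1224]
tool_rot: [-0.001, 0.989, 0.149, -0.001]
contact_force: [-0.6, 0.9, -0.8]
gripper_width: 0.159
grasp_force: 59.2
```

The tip is about 9 mm in the slot with no force. Continuing.

```bash
python3 -m inch '[{"dx":0,"dy":0,"dz":0.008,"rx":0,"ry":0,"rz":0},{"dx":0,"dy":0,"dz":0.016,"rx":0,"ry":0,"rz":0},{"dx":0,"dy":0,"dz":0.02,"rx":0,"ry":0,"rz":0},{"dx":0,"dy":0,"dz":0.024,"rx":0,"ry":0,"rz":0},{"dx":0,"dy":0,"dz":0.024,"rx":0,"ry":0,"rz":0}]'
```

```text
time: 7.85
tool_pos: [0.6051, -0.1678, 0.1042]
tool_rot: [-0.0, 0.989, 0.149, -0.0]
contact_force: [0.0, -0.7, -1.0]
gripper_width: 0.157
grasp_force: 59.2
```

```bash
python3 -m inch '[{"dx":0,"dy":0,"dz":0.003,"rx":0,"ry":0,"rz":0},{"dx":0,"dy":0,"dz":0.005,"rx":0,"ry":0,"rz":0},{"dx":0,"dy":0,"dz":0.005,"rx":0,"ry":0,"rz":0}]'
```

```text
time: 8.15
tool_pos: [0.6057, -0.168, 0.1013]
tool_rot: [0.0, 0.989, 0.149, 0.0]
contact_force: [-0.3, -0.9, 0.4]
gripper_width: 0.158
grasp_force: 59.4
```

```bash
python3 -m inch '[{"dx":0,"dy":0,"dz":0.002,"rx":0,"ry":0,"rz":0},{"dx":0,"dy":0,"dz":0.003,"rx":0,"ry":0,"rz":0},{"dx":0,"dy":0,"dz":0.003,"rx":0,"ry":0,"rz":0}]'
```

```text
time: 8.45
tool_pos: [0.6058, -0.168, 0.1012]
tool_rot: [0.0, 0.989, 0.149, 0.0]
contact_force: [-5.8, 2.2, 10.2]
gripper_width: 0.16
grasp_force: 61.0
```

10 N at exactly the expected height, so the shoulder is home. Easing off slightly and turning clockwise (+rz).

```bash
python3 -m inch '[{"dx":0,"dy":0,"dz":-0.002,"rx":0,"ry":0,"rz":0},{"dx":0,"dy":0,"dz":-0.002,"rx":0,"ry":0,"rz":0.08},{"dx":0,"dy":0,"dz":-0.002,"rx":0,"ry":0,"rz":0.16},{"dx":0,"dy":0,"dz":-0.002,"rx":0,"ry":0,"rz":0.24},{"dx":0,"dy":0,"dz":-0.002,"rx":0,"ry":0,"rz":0.32}]'
python3 -c "from plant import state;print(state()['ft_torque'])"
```

```text
time: 8.95
tool_pos: [0.6063, -0.168, 0.1013]
tool_rot: [0.0, 0.996, -0.093, 0.001]
contact_force: [0.3, 0.6, 2.5]
gripper_width: 0.157
grasp_force: 59.9
[0.2133276  0.02741269 0.05110291]
```

```bash
python3 -m inch '[{"dx":0,"dy":0,"dz":0,"rx":0,"ry":0,"rz":0.08},{"dx":0,"dy":0,"dz":0,"rx":0,"ry":0,"rz":0.16},{"dx":0,"dy":0,"dz":0,"rx":0,"ry":0,"rz":0.24},{"dx":0,"dy":0,"dz":0,"rx":0,"ry":0,"rz":0.32},{"dx":0,"dy":0,"dz":0,"rx":0,"ry":0,"rz":0.4}]'
python3 -c "from plant import state;print(state()['ft_torque'])"
```

```text
time: 9.45
tool_pos: [0.6063, -0.1686, 0.1013]
tool_rot: [0.0, 0.924, -0.383, 0.001]
contact_force: [0.7, -1.6, 2.4]
gripper_width: 0.154
grasp_force: 59.8
[-0.16665038  0.14042774  0.07276222]
```

Yaw −45°, so 62° turned. Continuing to the stop and watching the torque.

```bash
python3 -m inch '[{"dx":0,"dy":0,"dz":0,"rx":0,"ry":0,"rz":0.06},{"dx":0,"dy":0,"dz":0,"rx":0,"ry":0,"rz":0.12},{"dx":0,"dy":0,"dz":0,"rx":0,"ry":0,"rz":0.16},{"dx":0,"dy":0,"dz":0,"rx":0,"ry":0,"rz":0.18},{"dx":0,"dy":0,"dz":0,"rx":0,"ry":0,"rz":0.18}]'
python3 -c "from plant import state;print(state()['ft_torque'])"
```

```text
time: 9.95
tool_pos: [0.6062, -0.1688, 0.1013]
tool_rot: [0.0, 0.865, -0.502, 0.001]
contact_force: [-0.6, -2.1, 5.2]
gripper_width: 0.153
grasp_force: 60.1
[-0.46370172  0.17008792 -0.0020825 ]
```

```bash
python3 -m inch '[{"dx":0,"dy":0,"dz":0,"rx":0,"ry":0,"rz":0.03},{"dx":0,"dy":0,"dz":0,"rx":0,"ry":0,"rz":0.04},{"dx":0,"dy":0,"dz":0,"rx":0,"ry":0,"rz":0.04}]'
python3 -c "from plant import state;print(state()['ft_torque'])"
```

```text
time: 10.25
tool_pos: [0.6061, -0.1687, 0.1013]
tool_rot: [0.0, 0.85, -0.527, 0.001]
contact_force: [-1.0, -3.8, 6.3]
gripper_width: 0.157
grasp_force: 60.2
[-0.5115587   0.2364426   0.22964942]
```

Torque has risen to 0.23 N m, so it is at the stop (81°). Backing off the torque slightly, releasing and rising.

```bash
python3 -m inch '[{"dx":0,"dy":0,"dz":-0.001,"rx":0,"ry":0,"rz":-0.015},{"dx":0,"dy":0,"dz":-0.001,"rx":0,"ry":0,"rz":-0.015}]'
python3 -m inch '[{"dx":0,"dy":0,"dz":0,"rx":0,"ry":0,"rz":0},{"dx":0,"dy":0,"dz":0,"rx":0,"ry":0,"rz":0},{"dx":0,"dy":0,"dz":0,"rx":0,"ry":0,"rz":0},{"dx":0,"dy":0,"dz":0,"rx":0,"ry":0,"rz":0},{"dx":0,"dy":0,"dz":0,"rx":0,"ry":0,"rz":0}]' 0
python3 -m inch '[{"dx":0,"dy":0,"dz":-0.02,"rx":0,"ry":0,"rz":0},{"dx":0,"dy":0,"dz":-0.05,"rx":0,"ry":0,"rz":0},{"dx":0,"dy":0,"dz":-0.1,"rx":0,"ry":0,"rz":0},{"dx":0,"dy":0,"dz":-0.15,"rx":0,"ry":0,"rz":0},{"dx":0,"dy":0,"dz":-0.2,"rx":0,"ry":0,"rz":0}]'
python3 - <<'E'
from h import *
from plant import optics
i=optics.camera_info('scene'); im=optics.grab_frame('scene'); u,v=proj([.606,-.168,.11],i)[0].astype(int)
m=near(blue(im),(u,v),40).astype(float); r=fit([m],[i],[.606,-.168],.102,.144,.05,.014,[0]); print(r.x,np.degrees(r.x[2])%180,r.fun)
a=cv2.resize(im[v-50:v+40,u-45:u+45],(400,400),interpolation=cv2.INTER_CUBIC)
j=optics.camera_info('wrist'); b=optics.grab_frame('wrist'); 
cv2.imwrite('pics/end.png',np.hstack([a,cv2.resize(b,(400,400))])[:,:,::-1])
E
```

```text
time: 10.45
tool_pos: [0.606, -0.1686, 0.1013]
tool_rot: [0.0, 0.856, -0.518, 0.001]
contact_force: [0.7, -4.5, 2.7]
gripper_width: 0.156
grasp_force: 59.7
time: 10.95
tool_pos: [0.6052, -0.1676, 0.1006]
tool_rot: [-0.0, 0.855, -0.518, -0.0]
contact_force: [-0.1, 0.1, 0.7]
gripper_width: 0.499
grasp_force: 0.0
time: 11.45
tool_pos: [0.6054, -0.1678, 0.264]
tool_rot: [-0.0, 0.855, -0.518, 0.001]
contact_force: [0.2, -0.1, -0.6]
gripper_width: 0.504
grasp_force: 0.0
[ 0.60425334 -0.16610973  2.23210669] 127.89029248879326 0.34968038497450266
```

View pics/end.png

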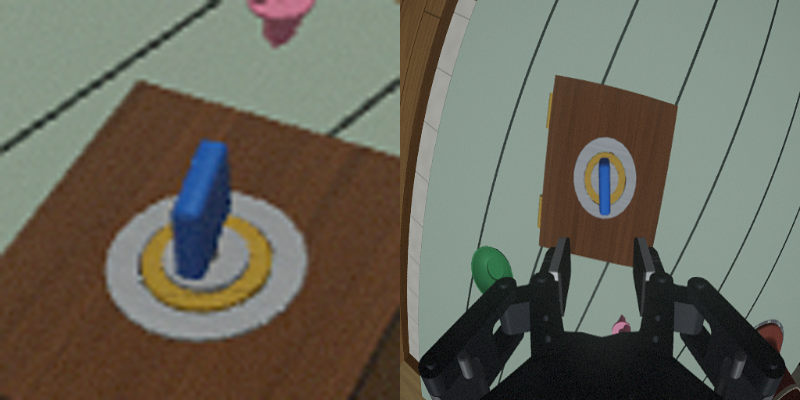

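The picture shows the key upright in the lock at crop (205,215), its shoulder flat on the brass and turned to about −55 to −60°. The gripper is clear. Handing in.

```bash
python3 -c "from plant import ticket;print(ticket.job_done())"
```

```text
the job is handed in; nothing more can be done
None
```

I pushed the blue key fully home, turned it about 81° clockwise until the torque rose at the stop, then released it and handed the job in at about 11.5 s; the bolt's travel was never read directly, and I kept clear of the orange key.

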